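# Nest the measured channels in the transport carrier

## Robot

A 6-joint arm with a two-finger parallel gripper is mounted at the origin on the work surface. World frame = base frame: x ahead of the robot, y to its left, z up, the work surface at z = 0. Lengths are in m, angles in rad, forces in N, time in s.
With the tool pointing down it reaches from about 0.375 to 0.75 m from the base axis. Payload 9 kg.
Tool frame: the origin (TCP) lies midway between the tips of the shut fingers; the grasp point (between the pads) lies 19 mm behind it (bot.grip_point_offset is the distance from the TCP to the grasp point, in m); z points along the fingers, y is the direction in which the jaws open and shut (so a half turn about z gives the same grasp; the last joint's range is limited). The gripper opens to 85 mm and grips with 20 to 120 N. Pads are 22 mm wide; open, the fingers measure 114 mm over their backs; the gripper's body (76 mm by 85 mm) begins 54 mm behind the grasp point. The pads swing forward as they close: fully open they stand 13 mm farther back than shut.
Start: joints at [1.045, 0.104, 0.097, 1.564, 0, 1.353], TCP at [0.182, 0.572, 0.231] pointing down, gripper open.
Joint ranges: [-2.99, 2.99], [-0.84, 1.86], [-1.1, 1.16], [-1.84, 2.11], [-1.51, 1.56], [-3.14, 3.14]. Speed limits (rad/s): [2.22, 2.22, 2.57, 3.14, 3.14, 3.14].

## Interface

Orientations are given as a unit quaternion [x, y, z, w].
In Python, from workcell import bot gives the robot as it stands. The module is installed in compiled form; this text tells all that it offers. Calls block until the motion is done:
- bot.goto(position, orientation): joint-space move of the TCP to a pose.
- bot.line_to(position, ori=None, rate=0.15): straight line of the TCP; ori=None keeps the orientation; rate is the mean speed in m/s.
- bot.move_joints(angles): joint-space move.
- bot.set_gripper(opening): opening from 0.0 (shut) to 1.0 (fully open); the grip force is fixed at half the most; returns when the fingers have stopped.
- bot.pause(seconds).
- bot.inverse_kinematics(position, orientation): joint angles nearest the present ones, or None.
- bot.snapshot(name): name is "scene" or "side" or "wrist"; returns (picture, depth): 420x560x3 uint8, red, green, blue; 420x560 float32, m along the optical axis (not along the pixel's ray), 0 where there is no reading.
- bot.get_calibration(name): a dict with "fx", "fy", "cx", "cy" (pixels), "dist" ([k1, k2, p1, p2, k3] as OpenCV has them; the pictures are not rectified), "rvec" (rotation vector, rad) and "tvec" (3), from world to camera coordinates, as OpenCV has them. Camera axes: x right, y down, z forward; pixel columns grow to the right and rows downward; lengths in m; the calibration is good to about 2 mm. A picture is of the moment at which its call begins: read the wrist's pose just before it. get_calibration takes no time and is no camera call; for the wrist camera it gives the pose at the moment of the call.
A pose or a line that the arm cannot do raises bot.MotionError and nothing moves.
- bot.sign_off(): hands the job in, once; it reports no verdict.
Readings, each from a call of its own:
- bot.current_clock(): time.
- bot.current_qpos(): joint angles.
- bot.current_qd(): joint speeds.
- bot.current_joint_efforts(): joint torques, N m.
- bot.current_ee_pos(): TCP position.
- bot.current_tool_rot(): TCP orientation.
- bot.current_wrist_force(): force on the tool from outside, world axes, zero at the start.
- bot.current_moment(): the same for the moment, N m.
- bot.current_finger_gap(): opening from 0.0 (shut) to 1.0 (fully open).
Only numpy, scipy, OpenCV 4.12 (cv2) and the standard library are available. Lean on these libraries where they do the work, as an engineer would, in place of code of your own. Each camera call takes 0.05 s, during which the arm holds its last target. There are 200 camera calls.

## Task

The four short aluminium channel sections have been measured: pack the three that are still out (one on the inclined sine plate, two on the granite) into the grey carrier with the one that is already there. Stand all of them on end, flat on the carrier's floor, every second one turned round so that the open sides face each other in pairs and one leg of each sits inside the other, as four fit in no other way. Set each one down gently without dropping it, leave the other instruments where they are, and let go.

Things in the scene. Friction and masses are not known exactly. Their poses are not given: they have to be found in the camera images.
- channel_a: aluminium channel (U section), 90 mm across (x), 58 mm deep (y), 80 mm long (z), walls 8 mm, 0.33 kg. Origin: centre of the 90 x 58 outline at the lower sawn end; z to the upper end. Web: the wall on the -y side (mid-plane y = -25 mm); both legs run from it to +y, the open side. Starts on the sine plate, z leaning 30 degrees, outside of its -x leg against the low end stop.
- channel_b: aluminium channel (U section) like channel_a, same size, origin and axes. Starts standing on end on the granite.
- channel_c: aluminium channel (U section) like channel_a, same size, origin and axes. Starts standing on end on the granite.
- channel_d: aluminium channel (U section) like channel_a, same size, origin and axes. Starts already standing on end in the carrier, about 6 mm from its -x end wall and 5 mm from its -y wall, the open side towards the carrier's +y.
- carrier: grey sheet-metal tray, does not move: inside 232 mm long (x) by 84 mm wide (y), inner floor 4 mm and rim 34 mm above the origin, walls 4 mm. Origin: centre of its underside, z up. A bow handle sticks out 20 mm at each short end. Four standing channels fit only if nested in two pairs; then there are about 6 mm to spare at every gap.
- sine_plate: steel sine plate, does not move: base 165 x 112 mm; top plate 150 x 112 mm inclined 30 degrees about its y, low end at -x (nearer the robot) with a stop standing 10 mm proud, high end at +x, about 120 mm above the table. Origin: centre of the underside of the base, z up.
- sphere_stand: a black stand with a white reference sphere, base 80 mm across, 188 mm high; loose, leave alone. Origin: centre of the underside.
- v_block: a steel V-block 70 x 50 x 48 mm; loose, leave alone. Origin: centre of the underside.
- ring_gauge: a steel ring gauge 44 mm across and 18 mm high, lying flat; loose, leave alone. Origin: centre of the underside.
- screw_jack: a small steel screw jack 44 mm across and 55 mm high; loose, leave alone. Origin: centre of the underside.
Not all that is in view belongs to the job. Leave any brown or red look-alike of the channel_a alone.

How it is judged:
At the end, for the whole second after the job is handed in: All four channels stand upright (within 3 degrees) with their lower ends on the carrier's floor (within 3 mm), inside its walls and in line with its length (within 8 degrees), released and at rest. They only fit so when alternately turned and nested in pairs (z of channel_a in the frame of carrier between 0.001 and 0.007 m and angle between each of channel_a, channel_b, channel_c, channel_d's own z axis and vertical below 0.05 rad and x of channel_a in the frame of carrier between -0.075 and 0.075 m and y of channel_a in the frame of carrier between -0.016 and 0.016 m and angle between the x axis of each of channel_a, channel_b, channel_c, channel_d and the x axis of carrier, either way round below 0.15 rad and linear speed of each of channel_a, channel_b, channel_c, channel_d below 0.02 m/s and z of channel_b in the frame of carrier between 0.001 and 0.007 m and x of channel_b in the frame of carrier between -0.075 and 0.075 m and y of channel_b in the frame of carrier between -0.016 and 0.016 m and z of channel_c in the frame of carrier between 0.001 and 0.007 m and x of channel_c in the frame of carrier between -0.075 and 0.075 m and y of channel_c in the frame of carrier between -0.016 and 0.016 m and z of channel_d in the frame of carrier between 0.001 and 0.007 m and x of channel_d in the frame of carrier between -0.075 and 0.075 m and y of channel_d in the frame of carrier between -0.016 and 0.016 m); the robot touches nothing.
It fails at once if the sphere stand is pushed more than 15 mm or tipped (distance of sphere_stand from where it was at the start of the episode above 0.015 m or angle between sphere_stand's own z axis and vertical above 0.3 rad).
It fails at once if the v block is pushed more than 15 mm or tipped (distance of v_block from where it was at the start of the episode above 0.015 m or angle between v_block's own z axis and vertical above 0.3 rad).
It fails at once if the ring gauge is pushed more than 15 mm or tipped (distance of ring_gauge from where it was at the start of the episode above 0.015 m or angle between ring_gauge's own z axis and vertical above 0.3 rad).
It fails at once if the screw jack is pushed more than 15 mm or tipped (distance of screw_jack from where it was at the start of the episode above 0.015 m or angle between screw_jack's own z axis and vertical above 0.3 rad).
It fails at once if a channel is dropped (moves faster than 0.6 m/s while the fingers do not hold it, a fall of about 18 mm) ((linear speed of channel_a above 0.6 m/s and contact force between channel_a and the fingers below 0.05 N) or (linear speed of channel_b above 0.6 m/s and contact force between channel_b and the fingers below 0.05 N) or (linear speed of channel_c above 0.6 m/s and contact force between channel_c and the fingers below 0.05 N) or (linear speed of channel_d above 0.6 m/s and contact force between channel_d and the fingers below 0.05 N)).
It also fails if it takes over 69 s, if anything falls off the work surface, if the arm or the gripper's body presses on something with over 40 N, if the wrist force passes 120 N, or if a joint passes its speed limit or range.

## Working session

There is one attempt and no reset: what is moved stays moved. The work goes in short steps, each a Python script; the robot and the scene stay as the last script left them, time stands still between calls to the robot, and variables do not carry over. Pictures are saved under pics/ and viewed, about 8 in all and at most 12, crops included, and the job is handed in when it is done.

```bash
mkdir -p pics
python3 - <<'E'
from workcell import bot
import cv2, numpy as np
for n in ["scene","side"]:
    p,d=bot.snapshot(n); cv2.imwrite(f"pics/{n}0.png",p[:,:,::-1]); np.savez(f"{n}0.npz",p=p,d=d)
    c=bot.get_calibration(n); R,_=cv2.Rodrigues(np.array(c["rvec"])); print(n,c, -R.T@np.array(c["tvec"]))
print(bot.get_calibration("wrist"),bot.current_tool_rot(),bot.current_clock(),bot.grip_point_offset)
E
```

```text
scene {'fx': 392.3480315081717, 'fy': 392.3480315081717, 'cx': 277.29561420740487, 'cy': 215.75701869122793, 'dist': array([-0.04218831,  0.        ,  0.        ,  0.        ,  0.        ]), 'rvec': array([ 2.13602693,  0.76953548, -0.35832348]), 'tvec': array([-0.37793506, -0.16894606,  1.26947549])} [ 0.98356237 -0.61161544  0.66443759]
side {'fx': 423.1276126637981, 'fy': 423.1276126637981, 'cx': 279.0015668071789, 'cy': 202.80340044542052, 'dist': array([-0.07470625,  0.        ,  0.        ,  0.        ,  0.        ]), 'rvec': array([ 2.12646472, -0.20022863,  0.09114615]), 'tvec': array([-0.50055249,  0.11473795,  1.27566329])} [ 0.32077024 -1.09208822  0.77167623]
{'fx': 375.0082176378876, 'fy': 375.0082176378876, 'cx': 277.62055800541253, 'cy': 205.46397429052215, 'dist': array([0.0134655, 0.       , 0.       , 0.       , 0.       ]), 'rvec': array([-2.33865951, -1.71047079, -0.24534446]), 'tvec': array([-0.59964248, -0.0364026 ,  0.38003634])} [ 1.53291972e-01  9.88180748e-01 -5.75219499e-04 -2.22505743e-04] 0.1 0.0187
```

View pics/scene0.png

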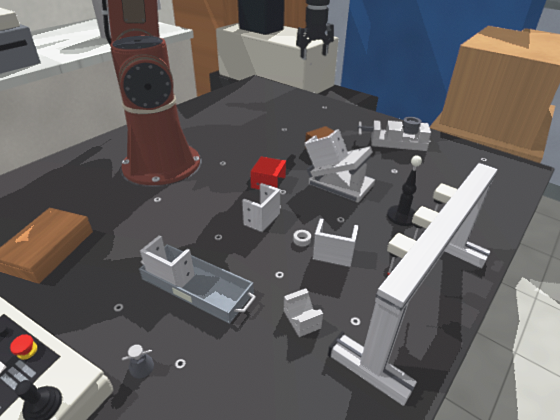

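View pics/side0.png

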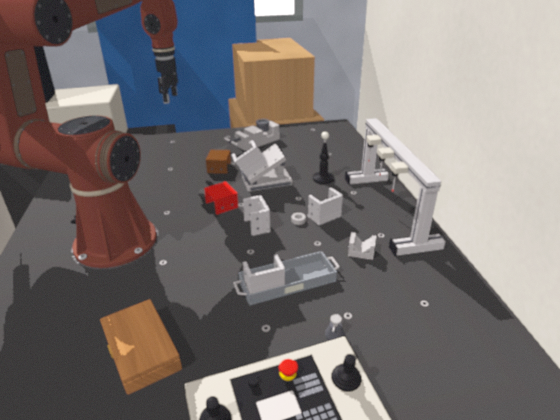

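The scene view shows the carrier at about (195,282) with channel_d at its left end, and standing channels at (262,207) and (335,243). The sine plate with channel_a is at (340,170), ring gauge (303,238), V-block (303,312), jack (138,360) and sphere stand (405,190). The side view agrees. Next I'll build a top-down map from the depth.

```bash
cat > h.py <<'E'
import numpy as np, cv2
def cloud(d,c):
    K=np.array([[c["fx"],0,c["cx"]],[0,c["fy"],c["cy"]],[0,0,1.]])
    v,u=np.mgrid[0:d.shape[0],0:d.shape[1]]
    n=cv2.undistortPoints(np.stack([u,v],-1).reshape(-1,1,2).astype(float),K,np.array(c["dist"])).reshape(-1,2)
    z=d.reshape(-1,1); P=np.hstack([n*z,z]); R,_=cv2.Rodrigues(np.array(c["rvec"]))
    W=(P-np.array(c["tvec"]))@R
    W[z[:,0]<=0]=np.nan
    return W
def topmap(W,col,x0,x1,y0,y1,res,zr=(0.003,0.25)):
    # image: right = -y, up = +x
    ok=(W[:,0]>x0)&(W[:,0]<x1)&(W[:,1]>y0)&(W[:,1]<y1)&(W[:,2]<zr[1])&(W[:,2]>zr[0])
    W=W[ok];col=col[ok]; o=np.argsort(W[:,2]); W=W[o];col=col[o]
    im=np.zeros((int((x1-x0)/res),int((y1-y0)/res),3),np.uint8); H=np.zeros(im.shape[:2])
    r=np.clip(((x1-W[:,0])/res).astype(int),0,im.shape[0]-1); c=np.clip(((y1-W[:,1])/res).astype(int),0,im.shape[1]-1)
    im[r,c]=col; H[r,c]=W[:,2]
    return im,H
E
python3 - <<'E'
from workcell import bot
from h import *
Ws=[];
for n in ["scene","side"]:
    f=np.load(n+"0.npz"); W=cloud(f["d"],bot.get_calibration(n)); Ws.append(W)
    t=W[(abs(W[:,2])<0.02)&(W[:,0]>.3)&(W[:,0]<.7)&(abs(W[:,1])<.4)]; print(n,"table z",np.median(t[:,2]))
W=np.vstack(Ws)
_,H=topmap(W,np.zeros((len(W),3)),.15,.85,-.45,.55,.002)
im=cv2.applyColorMap(np.uint8(np.clip(H/0.13,0,1)*255),cv2.COLORMAP_JET); im[H==0]=0
im=cv2.resize(im,None,fx=1.5,fy=1.5,interpolation=cv2.INTER_NEAREST)
for i,x in enumerate(np.arange(.8,.1,-.1)):
    r=int((.85-x)/.002*1.5); cv2.line(im,(0,r),(750,r),(90,90,90),1); cv2.putText(im,f"{x:.1f}",(0,r),0,.4,(255,255,255))
for y in np.arange(.5,-.45,-.1):
    c=int((.55-y)/.002*1.5); cv2.line(im,(c,0),(c,525),(90,90,90),1); cv2.putText(im,f"{y:.1f}",(c,520),0,.4,(255,255,255))
cv2.imwrite("pics/top0.png",im)
c=bot.get_calibration("wrist");R,_=cv2.Rodrigues(np.array(c["rvec"])); from scipy.spatial.transform import Rotation as Ro
T=Ro.from_quat(bot.current_tool_rot()).as_matrix()
print("cam in tool",T.T@(-R.T@c["tvec"]-bot.current_ee_pos()), "cam axes in tool\n",T.T@R.T)
E
```

```text
scene table z 0.00119998013636919
side table z -0.0008843341725564756
cam in tool [ 0.07286347  0.0007051  -0.14265347] cam axes in tool
 [[-3.81575329e-04 -9.58675536e-01 -2.84501442e-01]
 [ 9.99999204e-01 -2.35626477e-05 -1.26180764e-03]
 [ 1.20296051e-03 -2.84501697e-01  9.58674782e-01]]
```

View pics/top0.png

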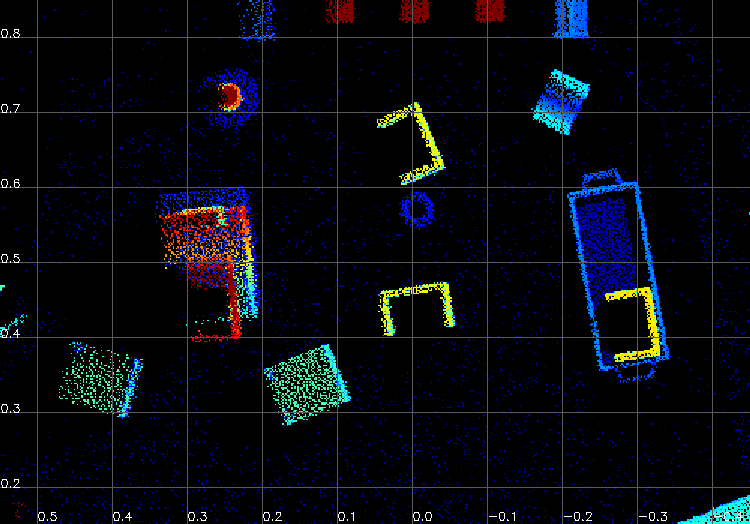

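The top map places everything:
- The carrier is near (0.48,-0.27), with channel_d at the near end and its web towards -y.
- The standing channels are near (0.44,0) and (0.65,0).
- channel_a is on the plate near (0.46,0.26).

Next I'll fit rectangles to the slices, per camera.

```bash
cat >> h.py <<'E'
def fit(P2,frac=None):
    P2=P2.astype(np.float32); r=cv2.minAreaRect(P2); return r
def clean(P,res=0.004):
    # drop isolated points: keep largest connected blob in plan
    q=np.floor((P[:,:2]-P[:,:2].min(0))/res).astype(int); im=np.zeros(q.max(0)+3,np.uint8)
    cnt=np.zeros(im.shape,int); np.add.at(cnt,(q[:,0]+1,q[:,1]+1),1); im[cnt>=2]=1
    n,l,s,_=cv2.connectedComponentsWithStats(cv2.dilate(im,np.ones((3,3))),connectivity=8)
    k=1+np.argmax(s[1:,4]); return P[(l*im)[q[:,0]+1,q[:,1]+1]==k]
def box(W,x0,x1,y0,y1,z0,z1):
    return W[(W[:,0]>x0)&(W[:,0]<x1)&(W[:,1]>y0)&(W[:,1]<y1)&(W[:,2]>z0)&(W[:,2]<z1)]
E
cat > m.py <<'E'
from workcell import bot
from h import *
Ws={}
for n in ["scene","side"]:
    f=np.load(n+"0.npz"); W=cloud(f["d"],bot.get_calibration(n)); Ws[n]=W
    W[:,2]-= .0012 if n=="scene" else -.0009
Ws["both"]=np.vstack(list(Ws.values()))
for n,W in Ws.items():
    for nm,b in dict(near=(.38,.5,-.07,.07,.074,.086),far=(.58,.74,-.06,.08,.074,.086),d=(.35,.5,-.36,-.22,.074,.092),carrier=(.33,.65,-.36,-.19,.028,.039)).items():
        P=clean(box(W,*b)); r=fit(P[:,:2]); print(n,nm,len(P),np.round(r[0],4),np.round(r[1],4),round(r[2],1),"zmax",round(np.percentile(P[:,2],90),4), "mean",np.round(P.mean(0),3))
    # sine plate
    for yaw in (0,3,5,7,10):
        from scipy.spatial.transform import Rotation as Ro
        R=Ro.from_euler('ZY',[yaw,-30],degrees=True).as_matrix()
        P=box(W,.36,.62,.18,.36,.04,.25)-np.array([.5,.25,0]); Q=P@R
        h,e=np.histogram(Q[:,2],bins=np.arange(-.05,.2,.004)); print(n,yaw,"peaks",[(round(e[i],3),h[i]) for i in np.argsort(h)[::-1][:6]])
E
python3 m.py
```

```text
scene near 188 [ 0.4385 -0.0039] [0.0589 0.0927] 9.3 zmax 0.0811 mean [ 0.448 -0.007  0.079]
scene far 236 [0.6608 0.0033] [0.0903 0.0605] 23.0 zmax 0.0811 mean [ 0.667 -0.01   0.079]
scene d 412 [ 0.4175 -0.2941] [0.0922 0.0598] 8.6 zmax 0.0846 mean [ 0.423 -0.302  0.081]
scene carrier 681 [ 0.483  -0.2745] [0.2415 0.0956] 10.1 zmax 0.0352 mean [ 0.502 -0.283  0.032]
scene 0 peaks [(np.float64(0.07), np.int64(277)), (np.float64(0.074), np.int64(145)), (np.float64(0.066), np.int64(93)), (np.float64(0.062), np.int64(92)), (np.float64(0.058), np.int64(81)), (np.float64(0.15), np.int64(69))]
scene 3 peaks [(np.float64(0.07), np.int64(361)), (np.float64(0.062), np.int64(88)), (np.float64(0.066), np.int64(86)), (np.float64(0.058), np.int64(84)), (np.float64(0.074), np.int64(76)), (np.float64(0.15), np.int64(70))]
scene 5 peaks [(np.float64(0.07), np.int64(382)), (np.float64(0.066), np.int64(88)), (np.float64(0.062), np.int64(87)), (np.float64(0.058), np.int64(85)), (np.float64(0.15), np.int64(68)), (np.float64(0.054), np.int64(65))]
scene 7 peaks [(np.float64(0.07), np.int64(391)), (np.fl
[... 2686 characters left out ...]
p.int64(121))]
both 5 peaks [(np.float64(0.07), np.int64(672)), (np.float64(0.066), np.int64(181)), (np.float64(0.062), np.int64(126)), (np.float64(0.074), np.int64(124)), (np.float64(0.058), np.int64(122)), (np.float64(0.15), np.int64(116))]
both 7 peaks [(np.float64(0.07), np.int64(669)), (np.float64(0.066), np.int64(195)), (np.float64(0.062), np.int64(132)), (np.float64(0.074), np.int64(123)), (np.float64(0.15), np.int64(115)), (np.float64(0.058), np.int64(113))]
both 10 peaks [(np.float64(0.07), np.int64(583)), (np.float64(0.066), np.int64(278)), (np.float64(0.074), np.int64(144)), (np.float64(0.062), np.int64(120)), (np.float64(0.058), np.int64(118)), (np.float64(0.078), np.int64(112))]
```

```bash
cat > g.py <<'E'
from workcell import bot
from h import *
from scipy.spatial.transform import Rotation as Ro
CAR=np.array([.4822,-.2747]); CYAW=np.radians(10.2); GR=.043   # TCP height above channel's lower end
def rz(a): return Ro.from_euler('z',a).as_matrix()
def slot(x,y,turn,z=.004):
    p=np.r_[CAR+rz(CYAW)[:2,:2]@[x,y],z]; return p,rz(CYAW+(np.pi if turn else 0))
def tool(p,R,flip,up=0,g=None):
    """TCP pose holding the web of a channel with pose p,R; up: extra along channel z"""
    g=GR if g is None else g
    s=-1 if flip else 1; y=s*R[:,1]; z=-R[:,2]
    T=np.stack([np.cross(y,z),y,z],1)
    return p+R@np.array([0,-.025,g+up]), Ro.from_matrix(T).as_quat()
E
cat > a.py <<'E'
from g import *
import pickle
exec(open('m.py').read().split("for n,W in Ws")[0])
yaw=np.radians(6); R=Ro.from_euler('ZY',[yaw,-np.pi/6]).as_matrix(); o=np.array([.5,.25,0])
for n in ["scene","both"]:
    Q=(box(Ws[n],.36,.62,.18,.36,.04,.25)-o)@R
    for lo,hi in ((.145,.157),(.141,.150)):
        P=clean(Q[(Q[:,2]>lo)&(Q[:,2]<hi)]); r=fit(P[:,:2]); print(n,len(P),r, P.min(0),P.max(0),np.median(P[:,2]))
    S=Q[(Q[:,2]>.066)&(Q[:,2]<.076)]; print("plate",np.median(S[:,2]))
    web=Q[(Q[:,2]>.08)&(Q[:,2]<.14)]; h,e=np.histogram(web[:,1],bins=np.arange(-.06,.06,.004)); print(dict(zip(np.round(e,3),h)))
chan=dict(near=(np.array([.4385,-.0041,0]),rz(np.radians(9.3+90))),far=(np.array([.6602,.003,0]),rz(np.radians(22.5+0)+0)))
# far: long side direction
print(bot.current_qpos())
E
python3 a.py
```

```text
scene 89 ((0.023538222536444664, 0.0020177550613880157), (0.1027374118566513, 0.04756167158484459), 29.395235061645508) [-0.03228679 -0.0108617   0.14507647] [0.05924174 0.0479503  0.15305905] 0.14874832778579766
scene 94 ((0.023706335574388504, 0.0028630606830120087), (0.10332939773797989, 0.04503627493977547), 30.079883575439453) [-0.03228679 -0.0108617   0.14102713] [0.05955687 0.0479503  0.14998101] 0.14525775917638667
plate 0.07192182708674436
{np.float64(-0.06): np.int64(0), np.float64(-0.056): np.int64(0), np.float64(-0.052): np.int64(2), np.float64(-0.048): np.int64(0), np.float64(-0.044): np.int64(0), np.float64(-0.04): np.int64(0), np.float64(-0.036): np.int64(2), np.float64(-0.032): np.int64(2), np.float64(-0.028): np.int64(2), np.float64(-0.024): np.int64(2), np.float64(-0.02): np.int64(1), np.float64(-0.016): np.int64(2), np.float64(-0.012): np.int64(26), np.float64(-0.008): np.int64(400), np.float64(-0.004): np.int64(122), np.float64(0.0): np.int64(17), np.float64(0.004): np.int64(15), np.float64(0.008): np.int64(21), np.float64(0.012): np.int64(16), np.float64(0.016): 
[... 1112 characters left out ...]
64(1), np.float64(-0.016): np.int64(8), np.float64(-0.012): np.int64(107), np.float64(-0.008): np.int64(603), np.float64(-0.004): np.int64(207), np.float64(0.0): np.int64(30), np.float64(0.004): np.int64(17), np.float64(0.008): np.int64(24), np.float64(0.012): np.int64(17), np.float64(0.016): np.int64(18), np.float64(0.02): np.int64(19), np.float64(0.024): np.int64(16), np.float64(0.028): np.int64(18), np.float64(0.032): np.int64(21), np.float64(0.036): np.int64(16), np.float64(0.04): np.int64(18), np.float64(0.044): np.int64(15), np.float64(0.048): np.int64(15), np.float64(0.052): np.int64(3)}
[ 1.04528741e+00  1.04663772e-01  9.65554448e-02  1.56392151e+00
 -3.10621386e-06  1.35308500e+00]
```

```bash
cat >> g.py <<'E'
RA=Ro.from_euler('ZY',[np.radians(6),-np.pi/6]).as_matrix()
CH=dict(near=(np.array([.4385,-.0041,0]),rz(np.radians(99.2))),far=(np.array([.6602,.003,0]),rz(np.radians(22.7))),
        a=(np.array([.5,.25,0])+RA@np.array([.0135,.0200,.0720]),RA))
SL=dict(p=slot(-.051,.007,True),c3=slot(.047,-.007,False),c4=slot(.0625,.007,True))
E
python3 - <<'E'
from g import *
for k in CH: print(k,CH[k][0])
for k,s in (("near","p"),("far","c4"),("a","c3"),("near","c4"),("far","p")):
  for f in (0,1):
    r=[]
    for (p,R),ups in ((CH[k],(.13 if k!='a' else .07,0)),(SL[s],(.13,0))):
      for u in ups:
        q=bot.inverse_kinematics(*tool(p,R,f,u)); r.append(None if q is None else list(np.round(q,2)))
    print(k,s,f,*r,sep="\n   ")
E
```

```text
near [ 0.4385 -0.0041  0.    ]
far [0.6602 0.003  0.    ]
a [0.47373394 0.26734949 0.06910383]
near
   p
   0
   [np.float64(-0.28), np.float64(-0.33), np.float64(-0.41), np.float64(1.49), np.float64(0.0), np.float64(-2.02)]
   [np.float64(-0.28), np.float64(-0.27), np.float64(-0.6), np.float64(1.24), np.float64(0.0), np.float64(-2.02)]
   [np.float64(-0.8), np.float64(-0.22), np.float64(-0.32), np.float64(1.48), np.float64(0.0), np.float64(2.16)]
   [np.float64(-0.8), np.float64(-0.17), np.float64(-0.51), np.float64(1.23), np.float64(0.0), np.float64(2.16)]
near
   p
   1
   [np.float64(-0.28), np.float64(-0.33), np.float64(-0.41), np.float64(1.49), np.float64(0.0), np.float64(1.13)]
   [np.float64(-0.28), np.float64(-0.27), np.float64(-0.6), np.float64(1.24), np.float64(0.0), np.float64(1.13)]
   [np.float64(-0.8), np.float64(-0.22), np.float64(-0.32), np.float64(1.48), np.float64(0.0), np.float64(-0.98)]
   [np.float64(-0.8), np.float64(-0.17), np.float64(-0.51), np.float64(1.23), np.float64(0.0), np.float64(-0.98)]
far
   c4
   0
   [np.float64(-0.22), np.float64(0.32), np.float6
[... 2550 characters left out ...]
(-0.62)]
   [np.float64(-0.8), np.float64(-0.22), np.float64(-0.32), np.float64(1.48), np.float64(0.0), np.float64(2.16)]
   [np.float64(-0.8), np.float64(-0.17), np.float64(-0.51), np.float64(1.23), np.float64(0.0), np.float64(2.16)]
far
   p
   1
   [np.float64(-0.22), np.float64(0.32), np.float64(0.23), np.float64(1.49), np.float64(0.0), np.float64(2.52)]
   [np.float64(-0.22), np.float64(0.36), np.float64(0.05), np.float64(1.26), np.float64(0.0), np.float64(2.52)]
   [np.float64(-0.8), np.float64(-0.22), np.float64(-0.32), np.float64(1.48), np.float64(0.0), np.float64(-0.98)]
   [np.float64(-0.8), np.float64(-0.17), np.float64(-0.51), np.float64(1.23), np.float64(0.0), np.float64(-0.98)]
```

```bash
cat >> g.py <<'E'
GP=bot.grip_point_offset
def tool2(p,R,flip,phi=0.,up=0.,gx=0.,gz=.062):
    """as tool, but pitched by phi about the channel's y; up is along WORLD z. Grasp point at (gx,-.025,gz) in the channel"""
    Rp=R@Ro.from_euler('y',phi).as_matrix(); y=(-1 if flip else 1)*R[:,1]; z=-Rp[:,2]
    T=np.stack([np.cross(y,z),y,z],1)
    return p+R@np.array([gx,-.025,gz])+GP*z+np.array([0,0,up]), Ro.from_matrix(T).as_quat()
E
python3 - <<'E'
from g import *
d=lambda q:'----' if q is None else 'ok'
for gx in (0,.015):
 for deg in (0,5,10,15,20,25,30,35):
  ph=np.radians(deg); o=[]
  for f in (0,1):
    o+=["pick%d"%f]+[d(bot.inverse_kinematics(*tool2(*CH['a'],f,ph,u,gx,.066))) for u in (0,.04,.12)]
    for s in ("p","c3","c4"): o+=[s]+[d(bot.inverse_kinematics(*tool2(*SL[s],f,ph,u,gx,.066))) for u in (0,.06,.11)]
  print(gx,deg,*o)
E
```

```text
0 0 pick0 ---- ---- ---- p ok ok ok c3 ok ok ok c4 ok ok ok pick1 ---- ---- ---- p ok ok ok c3 ok ok ok c4 ok ok ok
0 5 pick0 ok ok ok p ok ok ok c3 ok ok ok c4 ok ok ok pick1 ok ok ok p ok ok ok c3 ok ok ok c4 ok ok ok
0 10 pick0 ok ok ok p ok ok ok c3 ok ok ok c4 ok ok ok pick1 ok ok ok p ok ok ok c3 ok ok ok c4 ok ok ok
0 15 pick0 ok ok ok p ok ok ok c3 ok ok ok c4 ok ok ok pick1 ok ok ok p ok ok ok c3 ok ok ok c4 ok ok ok
0 20 pick0 ok ok ok p ok ok ok c3 ok ok ok c4 ok ok ok pick1 ok ok ok p ok ok ok c3 ok ok ok c4 ok ok ok
0 25 pick0 ok ok ok p ok ok ok c3 ok ok ok c4 ok ok ok pick1 ok ok ok p ok ok ok c3 ok ok ok c4 ok ok ok
0 30 pick0 ok ok ok p ok ok ok c3 ok ok ok c4 ok ok ok pick1 ok ok ok p ok ok ok c3 ok ok ok c4 ok ok ok
0 35 pick0 ok ok ok p ok ok ok c3 ok ok ok c4 ok ok ok pick1 ok ok ok p ok ok ok c3 ok ok ok c4 ok ok ok
0.015 0 pick0 ---- ---- ok p ok ok ok c3 ok ok ok c4 ok ok ok pick1 ---- ---- ok p ok ok ok c3 ok ok ok c4 ok ok ok
0.015 5 pick0 ok ok ok p ok ok ok c3 ok ok ok c4 ok ok ok pick1 ok ok ok p ok ok ok c3 ok ok ok c4 ok ok ok
0.015 10 pick0 ok ok ok p ok ok ok c3 ok ok ok c4 ok ok ok pick1 ok ok ok p ok ok ok c3 ok ok ok c4 ok ok ok
0.015 15 pick0 ok ok ok p ok ok ok c3 ok ok ok c4 ok ok ok pick1 ok ok ok p ok ok ok c3 ok ok ok c4 ok ok ok
0.015 20 pick0 ok ok ok p ok ok ok c3 ok ok ok c4 ok ok ok pick1 ok ok ok p ok ok ok c3 ok ok ok c4 ok ok ok
0.015 25 pick0 ok ok ok p ok ok ok c3 ok ok ok c4 ok ok ok pick1 ok ok ok p ok ok ok c3 ok ok ok c4 ok ok ok
0.015 30 pick0 ok ok ok p ok ok ok c3 ok ok ok c4 ok ok ok pick1 ok ok ok p ok ok ok c3 ok ok ok c4 ok ok ok
0.015 35 pick0 ok ok ok p ok ok ok c3 ok ok ok c4 ok ok ok pick1 ok ok ok p ok ok ok c3 ok ok ok c4 ok ok ok
```

```bash
cat >> g.py <<'E'
def look(tag,zt,xy,r=.075,dz=.008,ref=None):
    """wrist view: fit the outline at height zt near xy; returns centre, long-axis yaw, mean"""
    bot.pause(.15)
    c=bot.get_calibration("wrist"); p,d=bot.snapshot("wrist"); W=cloud(d,c)
    cv2.imwrite(f"pics/{tag}.png",p[:,:,::-1]); np.savez(tag+".npz",W=W,p=p)
    P=W[(np.hypot(W[:,0]-xy[0],W[:,1]-xy[1])<r)&(abs(W[:,2]-zt)<dz)]
    P=clean(P); (cx,cy),(w,h),a=fit(P[:,:2])
    if w<h: a-=90
    print(tag,"n",len(P),"c",round(cx,4),round(cy,4),"dim",round(w,4),round(h,4),"yaw",round(a,1),"z",np.round(np.percentile(P[:,2],[10,50,90]),4),"mean",P.mean(0)[:2])
    return np.array([cx,cy]),np.radians(a)
E
python3 - <<'E'
from g import *
p,R=CH['near']
bot.set_gripper(.5)
bot.goto(*tool(p,R,1,.19))
look("near1",.08,p[:2])
print(bot.current_clock(),bot.current_ee_pos(),bot.current_finger_gap())
E
```

```text
near1 n 2478 c 0.436 -0.003 dim 0.0579 0.0903 yaw -81.0 z [0.0786 0.08   0.0809] mean [ 4.44300185e-01 -4.17111343e-04]
3.0667 [4.63208403e-01 3.28654643e-04 2.32990146e-01] 0.5029908909220933
```

View pics/near1.png

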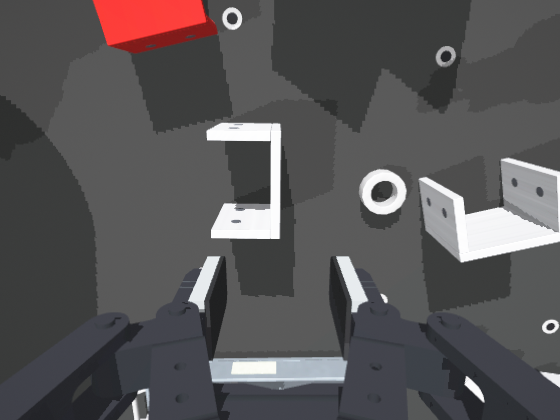

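The wrist view shows the near channel's U outline at (210–280,125–237), centred between the jaws. The wrist fit gives exact dimensions, so I'll pick it and look over the carrier.

```bash
cat >> g.py <<'E'
def pick(p,R,f,lift=.13):
    bot.line_to(tool(p,R,f,.03)[0],tool(p,R,f)[1],rate=.3)
    bot.line_to(tool(p,R,f,0)[0],rate=.1)
    bot.set_gripper(0.); print("gap",bot.current_finger_gap(),"F",np.round(bot.current_wrist_force(),1))
    bot.line_to(tool(p,R,f,.02)[0],rate=.08); bot.line_to(tool(p,R,f,lift)[0],rate=.3)
    print("lifted gap",bot.current_finger_gap(),"F",np.round(bot.current_wrist_force(),1),"t",bot.current_clock())
E
python3 - <<'E'
from g import *
p=np.array([.436,-.003,0]);R=rz(np.radians(99.1))
pick(p,R,1,.17)
bot.goto(*tool(*SL['p'],1,.17))
bot.pause(.2)
c=bot.get_calibration("wrist"); im,d=bot.snapshot("wrist"); W=cloud(d,c)
cv2.imwrite("pics/car1.png",im[:,:,::-1]); np.savez("car1.npz",W=W,p=im)
for nm,b in dict(d=(.35,.5,-.36,-.22,.074,.092),carrier=(.33,.65,-.36,-.19,.028,.039)).items():
    P=clean(box(W,*b)); r=fit(P[:,:2]); print(nm,len(P),np.round(r[0],4),np.round(r[1],4),round(r[2],1))
print(bot.current_clock(),np.round(bot.current_wrist_force(),2))
E
```

```text
gap 0.08363882976911141 F [-1.   0.8  6.1]
lifted gap 0.08251816507428489 F [-0.6  0.4 -5. ] t 5.6583
d 1418 [ 0.3874 -0.2969] [0.0321 0.0583] 9.1
carrier 1316 [ 0.416 -0.259] [0.1651 0.0867] 35.0
7.7333 [ 1.22  0.57 -3.22]
```

View pics/car1.png

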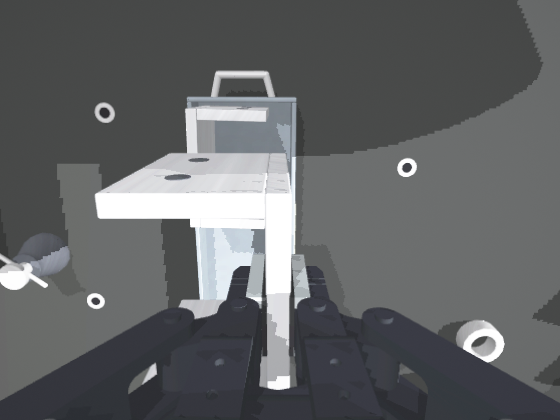

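The view shows channel_p in hand, with channel_d's left leg at row ~112 and the carrier's -x wall at row ~98. I'll read these edges out in the carrier frame.

Run:
```python
from g import *
W=np.load("car1.npz")["W"]; L=(W-np.r_[CAR,0])@rz(CYAW); L=L[~np.isnan(L[:,0])]
pc=lambda a:np.round(np.percentile(a,[1,5,50,95,99]),4)
rim=clean(box(L,-.16,-.05,-.07,.07,.030,.038))
e=rim[(abs(rim[:,1])<.03)]; print("end wall x",pc(e[:,0])); 
s=rim[(rim[:,0]>-.11)&(rim[:,0]<-.08)]; print("sides y +",pc(s[s[:,1]>0][:,1])," -",pc(s[s[:,1]<0][:,1]))
d=clean(box(L,-.14,-.07,-.06,.05,.078,.090)); 
l=d[d[:,1]>-.025]; print("d leg x",pc(l[:,0]),"y",pc(d[:,1]),"z",pc(d[:,2]))
h=clean(box(L,-.13,.05,-.06,.06,.235,.27)); print("held",len(h),"x",pc(h[:,0]),"y",pc(h[:,1]),"z",pc(h[:,2]), cv2.minAreaRect(h[:,:2].astype(np.float32)))
hl=h[h[:,1]<.02]; print("held leg",pc(hl[:,0]))
t,_=tool(*SL['p'],1,.17); print("tcp err",bot.current_ee_pos()-t)
```

```text
end wall x [-0.1211 -0.1211 -0.1195 -0.0883 -0.0772]
sides y + [0.0441 0.0441 0.0459 0.0477 0.0478]  - [-0.0266 -0.0264 -0.0261 -0.0259 -0.0258]
d leg x [-0.1133 -0.1126 -0.1091 -0.1056 -0.1049] y [-0.0335 -0.0326 -0.0164  0.0202  0.0238] z [0.0789 0.0819 0.0841 0.0852 0.0857]
held 18395 x [-0.0957 -0.0956 -0.0648 -0.0404 -0.0281] y [-0.019  -0.0134  0.0271  0.048   0.057 ] z [0.2358 0.2393 0.2532 0.2682 0.2697] ((-0.0653371512889862, 0.01869042217731476), (0.09509823471307755, 0.06473712623119354), 36.54900360107422)
held leg [-0.0958 -0.0956 -0.0917 -0.058  -0.0573]
tcp err [1.11053165e-04 2.14343655e-04 2.93002632e-05]
```

```bash
cat >> g.py <<'E'
CAR=CAR+rz(CYAW)[:2,:2]@[-.0008,.0016]
SL=dict(p=slot(-.051,.007,True),c3=slot(.0475,-.007,False),c4=slot(.063,.007,True))
def place(fn,start=.025,out=.16,op=.4):
    """fn(up) -> TCP pose with the lower end 'up' above the floor"""
    bot.line_to(*fn(start+.055),rate=.25) ; bot.line_to(fn(start)[0],rate=.1); bot.line_to(fn(.006)[0],rate=.05)
    bot.pause(.2); f0=bot.current_wrist_force(); u=.006
    print("pre-contact F",np.round(f0,1))
    while u>-.004:
        u-=.001; bot.line_to(fn(u)[0],rate=.02); f=bot.current_wrist_force()
        if np.linalg.norm(f-f0)>4: break
    print("touch u",round(u,4),"dF",np.round(f-f0,1))
    bot.set_gripper(op); print("open",bot.current_finger_gap(),"t",bot.current_clock())
    bot.line_to(fn(.05)[0],rate=.15); bot.line_to(fn(out)[0],rate=.4)
E
python3 - <<'E'
from g import *
place(lambda u:tool(*SL['p'],1,u))
p,R=CH['far']
bot.goto(*tool(p,R,1,.19))
look("far1",.08,p[:2])
print(bot.current_clock(),bot.current_finger_gap())
E
```

```text
pre-contact F [ 0.1 -0.2 -3.3]
touch u 0.0 dF [-3.6  3.3  9.6]
open 0.39806241037678747 t 11.55
far1 n 2467 c 0.6585 0.0053 dim 0.0899 0.057 yaw 22.8 z [0.0784 0.08   0.0809] mean [ 0.66364063 -0.00146265]
15.5917 0.3984025863065451
```

Run:
```python
from g import *
p=np.array([.6585,.0050,0]);R=rz(np.radians(22.8))
pick(p,R,1,.17)
bot.goto(*tool(*SL['c4'],1,.17))
bot.pause(.2)
c=bot.get_calibration("wrist"); im,d=bot.snapshot("wrist"); W=cloud(d,c)
cv2.imwrite("pics/car2.png",im[:,:,::-1]); np.savez("car2.npz",W=W,p=im)
L=(W-np.r_[CAR,0])@rz(CYAW); L=L[~np.isnan(L[:,0])]
pc=lambda a:np.round(np.percentile(a,[1,5,50,95,99]),4)
h=box(L,-.14,.13,-.06,.06,.079,.089); print("tops x",pc(h[:,0]),"y",pc(h[:,1]),"z",pc(h[:,2]))
t,_=topmap(L,np.zeros((len(L),3)),-.13,.13,-.06,.06,.001,(.075,.092)),0
H=t[1]; im2=cv2.resize(np.uint8(H>0)*255,None,fx=3,fy=3,interpolation=0)
cv2.imwrite("pics/car2top.png",np.hstack([cv2.resize(im,(560,420))[:,:,::-1][:420],np.dstack([im2[:780:2][:420]]*3) if False else cv2.resize(np.dstack([im2]*3),(194,420),interpolation=0)]))
hh=box(L,0,.13,-.06,.06,.25,.259); print("held",len(hh),"x",pc(hh[:,0]))
print(bot.current_clock())
```

```text
gap 0.08572336808265588 F [-0.5  0.1  4.1]
lifted gap 0.082611448516711 F [ 0.4  0.1 -4.8] t 18.125
tops x [-0.0679 -0.0644 -0.0275 -0.0076 -0.0062] y [-0.0361 -0.0346  0.0024  0.035   0.0363] z [0.0805 0.0826 0.0841 0.0853 0.0858]
held 10760 x [0.0181 0.0184 0.0266 0.0789 0.0862]
21.175
```

View pics/car2top.png

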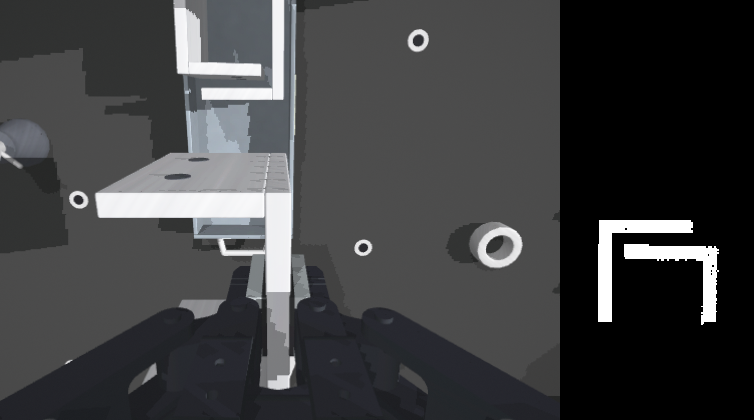

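The top map shows the p channel nested correctly with d: tops at x -0.006, legs interleaved. The held channel is at the planned x. I'll place it, then go above channel_a.

Run:
```python
from g import *
place(lambda u:tool(*SL['c4'],1,u))
p,R=CH['a']
bot.goto(*tool2(p,R,0,np.radians(12),.12,0,.064))
bot.pause(.2)
c=bot.get_calibration("wrist"); im,d=bot.snapshot("wrist"); W=cloud(d,c)
cv2.imwrite("pics/a1.png",im[:,:,::-1]); np.savez("a1.npz",W=W,p=im)
Q=(W-p)@R; Q=Q[~np.isnan(Q[:,0])]   # channel frame as estimated
P=clean(box(Q,-.075,.075,-.06,.06,.072,.088)); print(len(P),cv2.minAreaRect(P[:,:2].astype(np.float32)),np.percentile(P[:,2],[5,50,95]),P.mean(0))
# tilt check: plane fit of top
A=np.c_[P[:,:2],np.ones(len(P))]; print("top plane",np.linalg.lstsq(A,P[:,2],rcond=None)[0])
S=box(Q,-.03,.03,-.01,.06,-.01,.01); A=np.c_[S[:,:2],np.ones(len(S))]; print("plate",len(S),np.linalg.lstsq(A,S[:,2],rcond=None)[0])
print(bot.current_clock(),np.round(bot.current_qpos(),2))
```

```text
pre-contact F [-0.1  0.1 -2.9]
touch u 0.0 dF [-3.1  2.9  8.7]
open 0.39952351636736017 t 24.9917
4681 ((-0.002840779721736908, 0.003338538110256195), (0.05775399133563042, 0.08997166156768799), 89.35800170898438) [0.07716443 0.08043711 0.08157958] [-0.00540118 -0.00525936  0.08016177]
top plane [ 0.00327891 -0.01976545  0.08007553]
plate 6498 [-0.00057762 -0.00720994  0.0004787 ]
27.9 [ 0.26 -0.58 -0.54  1.3  -0.05  0.15]
```

View pics/a1.png

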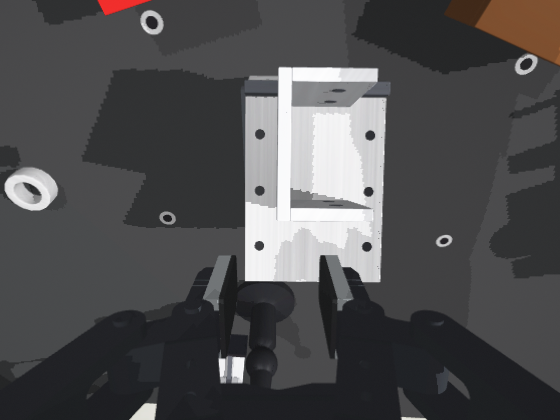

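channel_a's U shows at (278–378,68–220), with the web at column 285, between the jaws. The fit has exact dimensions and a shift of (-2.8,+3.3) mm. I'll pick it with a 12° pitch.

```bash
cat >> g.py <<'E'
PA=CH['a'][0]+RA@np.array([-.0028,.0033,.0003]); RAA=RA@rz(np.radians(-.6)); PH=np.radians(12)
ta=lambda u:tool2(PA,RAA,0,PH,u,0,.063)
tc=lambda u:tool2(*SL['c3'],0,PH,u,0,.063)
E
python3 - <<'E'
from g import *
P,q=ta(0); z=Ro.from_quat(q).as_matrix()[:,2]
bot.line_to(P-.09*z,q,rate=.2); bot.line_to(P-.03*z,rate=.2); bot.line_to(P,rate=.08)
bot.set_gripper(0.); print("gap",bot.current_finger_gap(),np.round(bot.current_wrist_force(),1))
bot.line_to(ta(.015)[0],rate=.05); bot.line_to(ta(.14)[0],rate=.25)
print("lifted",bot.current_finger_gap(),np.round(bot.current_wrist_force(),1),bot.current_clock())
bot.goto(*tc(.17)); bot.pause(.2)
c=bot.get_calibration("wrist"); im,d=bot.snapshot("wrist"); W=cloud(d,c)
L=(W-np.r_[CAR,0])@rz(CYAW); L=L[~np.isnan(L[:,0])]; np.savez("car3.npz",L=L,p=im)
pc=lambda a:np.round(np.percentile(a,[1,5,50,95,99]),4)
hh=box(L,-.05,.14,-.05,.06,.235,.27)
for lo in np.arange(-.05,.14,.01):
    s=hh[(hh[:,0]>=lo)&(hh[:,0]<lo+.01)]
    if len(s)>20: print(round(lo,3),len(s),"y",pc(s[:,1])[[0,2,4]],"z",pc(s[:,2])[[0,2,4]])
H=topmap(L,np.zeros((len(L),3)),-.13,.13,-.06,.06,.001,(.075,.092))[1]
cv2.imwrite("pics/car3.png",np.hstack([im[:,:,::-1],cv2.resize(np.dstack([np.uint8(H>0)*255]*3),(194,420),interpolation=0)]))
print(bot.current_clock(),np.round(bot.current_qpos(),2))
E
```

```text
gap 0.08880954587683665 [-4.3 -1.3  5.9]
lifted 0.08913112176143581 [ 0.9 -0.3 -4.9] 30.7083
0.0 4354 y [-0.034  -0.0055  0.0226] z [0.2524 0.254  0.2555]
0.01 891 y [-0.0344 -0.0299  0.0195] z [0.2525 0.254  0.2554]
0.02 731 y [-0.0344 -0.0308 -0.027 ] z [0.2527 0.254  0.2555]
0.03 1727 y [-0.0433 -0.0305 -0.0177] z [0.2353 0.2529 0.2667]
0.04 4078 y [-0.0477 -0.0279  0.0026] z [0.2362 0.2581 0.2699]
0.05 1318 y [-0.0374 -0.0307 -0.0239] z [0.2527 0.2546 0.2665]
0.06 1045 y [-0.0375 -0.0302  0.0071] z [0.2526 0.2543 0.2698]
0.07 233 y [-0.0345 -0.0308 -0.0268] z [0.2525 0.2539 0.2551]
32.9333 [-0.65  0.34  0.33  1.7  -0.15 -0.82]
```

View pics/car3.png

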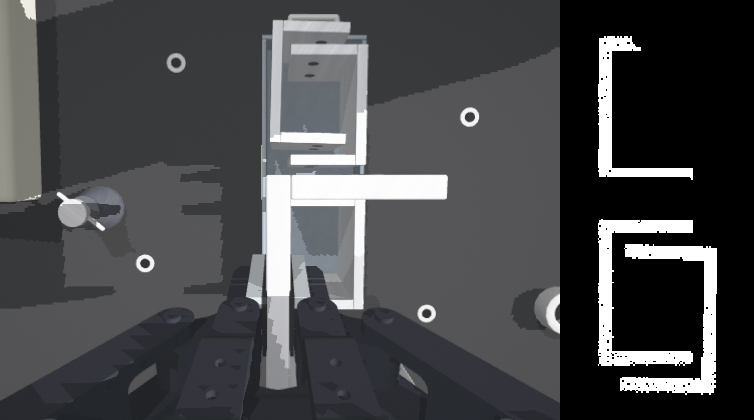

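The held channel is level (top z 0.254 across x). The top map shows c4 at x 0.018–0.107, p ending at -0.006 and d nested with it. I'll check the held leg's x, then place.

Run:
```python
from g import *
L=np.load("car3.npz")["L"]
leg=box(L,-.04,.03,-.015,.02,.250,.258); e=np.percentile(leg[:,0],[1,99])
def edge(lo,hi): 
    s=box(L,-.04,.03,lo,hi,.250,.258)[:,0]; return np.percentile(s,2)
slope=(edge(.01,.02)-edge(-.02,-.01))/.03
print("leg x",e,"slope",slope)
p4=box(L,.0,.03,-.015,.03,.078,.090); pp=box(L,-.03,0,-.015,.03,.078,.090)
print("c4 leg",np.percentile(p4[:,0],[1,99]),"p leg",np.percentile(pp[:,0],[1,99]))
dx=(np.percentile(p4[:,0],1)+np.percentile(pp[:,0],99))/2-e.mean(); print("dx",dx)
if abs(dx)<.004 and abs(slope)<.05 and abs(e[1]-e[0]-.008)<.002:
    s=np.r_[rz(CYAW)[:2,:2]@[dx,0],0]
    place(lambda u:(tc(u)[0]+s,tc(u)[1]),out=.2)
    bot.pause(.3)
    bot.goto(np.array([.45,0,.3]),tool(*CH['near'],1)[1]); bot.pause(.3)
    for n in ["scene","side"]:
        p,d=bot.snapshot(n); W=cloud(d,bot.get_calibration(n)); np.savez(n+"1.npz",p=p,W=W)
        Lc=(W-np.r_[CAR,0])@rz(CYAW); h=box(Lc,-.14,.14,-.07,.07,.07,.1); print(n,"top z",np.percentile(h[:,2],[2,50,98]),h.min(0),h.max(0))
    x=[np.load(n+"1.npz")["p"] for n in ("scene","side")]
    cv2.imwrite("pics/end.png",np.hstack([cv2.resize(x[0][200:350,120:280],(400,375)),cv2.resize(x[1][230:320,220:350],(400,375))])[:,:,::-1])
print(bot.current_clock())
```

```text
leg x [0.00251568 0.01021476] slope -0.0002700628568974515
c4 leg [0.02139226 0.02927444] p leg [-0.02982625 -0.0062302 ]
dx 0.0012158137998519742
pre-contact F [-0.7  0.3 -3. ]
touch u -0.001 dF [-1.9  1.3 11.4]
open 0.4037589406678782 t 37.0
scene top z [0.07068492 0.08300217 0.0865979 ] [-0.11270952 -0.03925785  0.07000667] [0.11064445 0.03799992 0.08811961]
side top z [0.07055211 0.08095025 0.08515707] [-0.11208183 -0.0398639   0.07004663] [0.1078107  0.03863865 0.08710643]
40.4083
```

View pics/end.png

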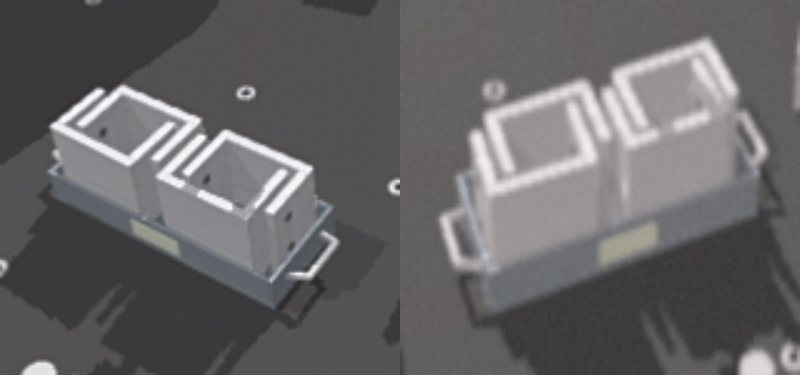

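Both crops show all four channels standing in the carrier, nested as two pairs with level tops. The arm is clear, so I'm handing in.

```bash
python3 -c "
from workcell import bot
bot.sign_off(); print(bot.current_clock())"
```

```text
the job is handed in; nothing more can be done
the job is handed in; nothing more can be done
```

All four channels are in the carrier as two nested pairs, and I handed the job in at about 40 s of the 69 s allowed. `sign_off` reports no verdict, so success rests on my own checks.

**What I did:** I moved the near channel on the granite first, then the far one, then channel_a from the sine plate. Each was gripped by its web and lowered in 1 mm steps until the wrist force changed by 9–12 N. I opened the gripper only then. Channel_a was picked with the tool pitched 12° from its axis, because the arm cannot reach the full 30° lean.

**Last checks:**
- **Standing:** each channel touched the carrier floor within 1 mm of the expected height. In the final views all four stand level.
- **Inside the walls:** the tops span x from -0.113 to +0.111 m and y from ±0.038 to ±0.040 m in the carrier frame. The inner walls are at ±0.116 m and ±0.042 m.
- **Gripper:** it was open and about 0.2 m clear of everything.

**Disagreements:**
- The scene and wrist cameras differed by 2–3 mm, so I used the wrist readings.
- The last wrist look put channel c4's inner leg 3 mm farther along than planned (0.021 instead of 0.018 m). I moved channel_a's place by 1.2 mm to stay midway between its neighbours.
- I did not re-measure the loose instruments at the end. The arm recorded no unexpected contact force.

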